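Put the sealing tong back in the carousel, jaws first

TASK

The copper sealing tong has been pushed handle-first under the grey steel shelf. Take it out, lay it down on the maple block, let go and take it again by its handle; push the tool carousel round until its red-roofed empty bay faces the yellow pointer at the front, and put the tong in that bay jaws first, fully home against the back stop and lying flat, with the handle sticking out. Do not drop the tong, and leave the three seal discs and the ink pad where they are.

Things in the scene. Friction and masses are not known exactly. Their poses are not given: they have to be found in the camera images.
- tong: Loose rigid sealing tong, 200 long x 36 wide x 24 mm high, about 0.22 kg. Origin: middle of its length and width, on its underside; x runs along it to the jaws, z up. Steel jaw head: x +40 to +85 mm, 36 wide, 24 high, then a nose 26 wide to x +100. Handle: two parallel copper bars, x -100 to +40, together 28 wide, 22 high, flush below. Centre of mass near x +25.
- tong_tip (a point): End of the tong's jaws (tong x = +100, 12 mm above its underside); axes as the tong.
- tong_handle_end (a point): End of the tong's handle (tong x = -100, 12 mm above its underside).
- shelf: Fixed grey steel riser, 200 (x) x 260 (y) mm. Origin: under its centre at counter level. Plate underside at 50, top at 60 mm, side walls 8 mm thick at y +-126; open at front (-x) and back. The tong starts flat under it, jaws to the robot, about 75 mm of the jaw end out past the front edge: pull it straight out some 140 mm before lifting.
- block: Fixed pale maple stamping block, 110 (x) x 150 (y) x 35 mm high. Origin: centre of its underside at counter level; its long side is y. The tong may lie on it either way round, overhanging at both ends.
- carousel_base: Fixed base of the carousel. Origin: on the turning axis, at counter level; its -x is the front, marked by a yellow pointer plate, 8 mm high, that sticks out to 180 mm from the axis. Base z is the turning axis.
- carousel (a joint): Carousel angle, rad: 0 when the red-roofed bay faces the front pointer, positive counter-clockwise from above, range -3.1 to 3.1; friction about 0.2 N m, stays where left. Green platter, radius 125 mm, top 38 mm above the counter, three bays 120 degrees apart: the red-roofed one empty, two grey-roofed ones filled with fixed handles that reach 150 mm from the axis.
- bay_mouth (a point): Middle of the floor of the red-roofed bay at its open outer end, 115 mm from the axis, 38 mm above the counter. Its axes turn with the carousel: x points inward along the bay, z up. The bay is 54 mm wide and 44 mm high inside (roof top 86 mm above the counter), with straight walls, 62 mm wide outside.
- bay_stop (a point): Middle of the floor of the red-roofed bay at its back stop, 95 mm inside the mouth (20 mm from the axis); axes as bay_mouth.
- pin_left (a point): Top part (72 mm above the counter) of the brass pin 60 degrees clockwise, from above, of the red-roofed bay. Three such pins stand midway between the bays, for pushing the carousel round: each centred 105 mm from the axis, 14 mm thick with a 16 mm ball top, from the platter to 80 mm above the counter. They turn with the carousel.
- seal0: Loose lead seal disc, 26 mm across, 7 mm high, on top of the shelf; leave alone. Origin under its centre.
- seal1: Another such disc on the shelf; leave alone.
- seal2: Another such disc, on the counter behind the block; leave alone.
- inkpad: Loose ink pad, 70 x 100 x 16 mm, black with a blue top, on the counter behind the block; leave alone. Origin under its centre.
There are look-alikes about, which are no part of the job. There is more than one size of the tong; the one meant has the size given above. Of the things shaped like the block, the wooden one is meant.

How it is judged:
By the outcome, as a careful person would: the job done as asked, in the order asked, and still so for the second after the job is handed in, with the robot touching nothing.
It also fails if it takes over 72 s, if anything falls off the work surface, if the arm or the gripper's body presses on something with over 40 N, if the wrist force passes 120 N, or if a joint passes its speed limit or range.

ROBOT

A 6-joint arm with a two-finger parallel gripper is mounted at the origin on the work surface. World frame = base frame: x ahead of the robot, y to its left, z up, the work surface at z = 0. Lengths are in m, angles in rad, forces in N, time in s.
With the tool pointing down it reaches from about 0.25 to 0.725 m from the base axis. Payload 4 kg.
Tool frame: the origin (TCP) lies on the mounting face of the last link; the fingertips stand 173 mm ahead of it and the grasp point (between the pads) lies 155 mm ahead of it; z points along the fingers, y is the line along which they close (so a half turn about z gives the same grasp; the last joint's range is limited). The gripper opens to 85 mm and grips with 20 to 120 N. Pads are 22 mm wide; open, the fingers measure 114 mm over their backs; the gripper's body (76 mm by 85 mm) begins 54 mm behind the grasp point. The pads swing forward as they close: fully open they stand 13 mm farther back than shut.
Start: joints at [-1.305, 0.241, 0.005, 1.335, 0, 1.571], TCP at [0.131, -0.482, 0.405] pointing down, gripper open.
Joint ranges: [-2.72, 2.72], [-1.05, 1.87], [-1.09, 1.28], [-1.99, 2.15], [-1.42, 1.44], [-3.14, 3.14]. Speed limits (rad/s): [2.79, 2.79, 3.14, 3.14, 3.14, 3.14].

INTERFACE

Orientations are given as a unit quaternion [w, x, y, z].
In Python, from station import env, optics gives the robot as it stands.
- The arm moves only by the shell command python3 -m crank 'ROWS' [OPENING] [FORCE]. ROWS is a JSON object of lists of equal length, an entry for each row: "translation": the shift along the tool's x, y, z in mm, a list of three; "yaw": the turn about the tool's z in degrees. A call has 1 to 12 rows; each row shifts and turns the commanded pose from where the row before left it, along the tool's axes as they then stand; what a row does not reach is not made up. A row lasts 1/12 s, in which the tool goes at most 41.7 mm and 7.16 degrees, less where a joint would pass 70% of its speed; a pose out of reach is approached as far as the arm can. A call with a gripper value outside its range is refused whole. OPENING is the closure in counts, from 0 (fully open) to 255 (shut), set as the call begins (- or left out, the last holds). The fingers move at their own pace and stop on an object; FORCE is the grip in N (left out, the last holds). Time passes only in rows, so rows that do not move let the fingers close. It gives the time, the measured TCP pose, the force, the opening and the grip force at its end, in the units of the state.
- env.observe(): the state, without advancing time (a new reading comes with each control period).
- optics.camera(name): name is "scene" or "side" or "wrist"; returns a dict with "image" (400x640x3 uint8, blue, green, red), "camera_matrix" (3x3 intrinsics, pixels), "position" and "orientation" of the camera in the world. Camera axes: x right, y down, z forward; pixel columns grow to the right and rows downward; lengths in m; the calibration is good to about 2 mm. The wrist camera is an equidistant fisheye: a pixel r from the principal point sees the ray r / f radians off the axis. A picture is of the moment at which its call begins. There is no depth.
- env.hand_in(): hands the job in; it is judged then, once.
The state is a dict: "t": time; "q": joint angles; "qd": joint speeds; "effort": joint torques, N m; "position": TCP position; "ee_rot": TCP orientation; "wrist_force": force on the tool from outside, world axes, zero at the start; "torque": the same for the moment, N m; "opening": opening from 0.0 (shut) to 1.0 (fully open); "grasp_force": force on a finger pad.
Only numpy, scipy, OpenCV 4.12 (cv2) and the standard library are available. Lean on these libraries where they do the work, as an engineer would, in place of code of your own. Each camera call takes 0.05 s, during which the arm holds its last target. There are 200 camera calls.

## Working session

There is one attempt and no reset: what is moved stays moved. The work goes in short steps, Python scripts to look and compute and a shell command to move; the robot and the scene stay as the last step left them, time stands still between calls to the robot, and variables do not carry over. Pictures are saved under pics/ and viewed, at most 10 in all, crops included, and the job is handed in when it is done.

```bash
ls; mkdir -p pics
python3 - <<'E'
from station import env, optics
import cv2,pickle
print(env.observe())
for n in ["scene","side","wrist"]:
    c=optics.camera(n); pickle.dump(c,open(f"pics/{n}0.pkl","wb")); cv2.imwrite(f"pics/{n}0.png",c["image"]); print(n,c["camera_matrix"].tolist(),c["position"],c["orientation"])
E
```

```text
pics
{'t': 0.0, 'q': array([-1.30499411e+00,  2.41405844e-01,  3.67293833e-03,  1.33518307e+00,
       -8.53761826e-06,  1.57081786e+00]), 'qd': array([-0.0023263 ,  0.0006603 , -0.0006836 ,  0.00207625, -0.00016474,
       -0.00030962]), 'effort': array([-7.25637892e-05, -3.72318006e+01,  2.52406669e+01,  1.68228883e-02,
        7.83488986e-06,  1.45323252e-06]), 'position': array([ 0.13126627, -0.48216821,  0.40379656]), 'ee_rot': array([-1.04991139e-03,  9.91182508e-01,  1.32499483e-01, -1.44680048e-04]), 'wrist_force': array([ 0.19263779, -0.99802606,  0.39494159]), 'torque': array([-0.03290682, -0.02856238, -0.04023662]), 'grasp_force': 0.0, 'opening': 0.9991891500101773}
scene [[377.5041197503006, 0.0, 323.94992669324694], [0.0, 377.5041197503006, 200.4943416402033], [0.0, 0.0, 1.0]] [1.09243235 0.63801888 0.73610362] [-0.17369832  0.33762508  0.82167984 -0.42506522]
side [[368.00374426016737, 0.0, 318.9076328002959], [0.0, 368.00374426016737, 201.44474995619646], [0.0, 0.0, 1.0]] [0.18643085 0.95447057 0.64699277] [ 0.06200126 -0.11745668  0.85909377 -0.494285  ]
wrist [[309.70691628693146, 0.0, 314.0850347011402], [0.0, 309.70691628693146, 202.27414257319185], [0.0, 0.0, 1.0]] [ 0.20304922 -0.46119777  0.37350877] [ 0.11856796  0.78527125 -0.60076559 -0.09149538]
```

View pics/scene0.png

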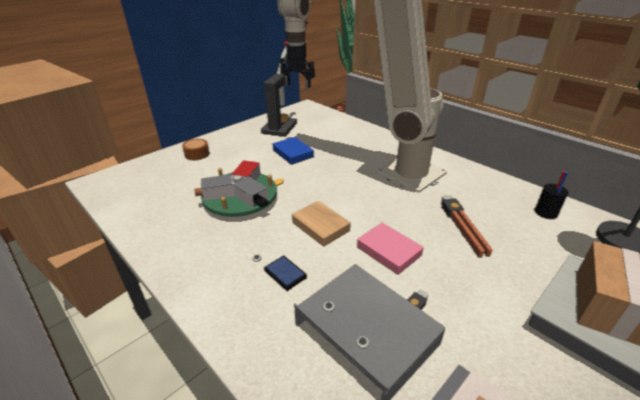

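View pics/side0.png

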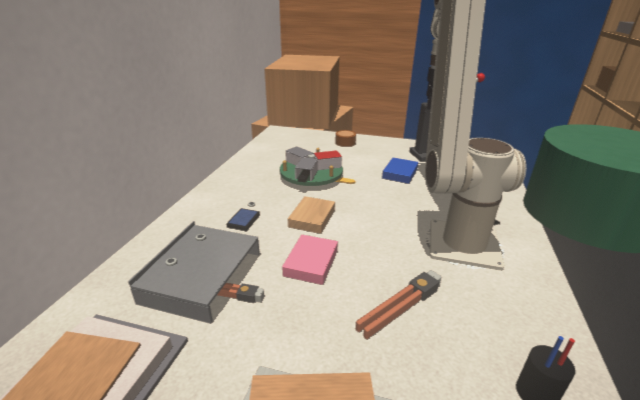

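The scene and side pictures show these candidates:
- **Tongs:** one under the shelf (scene 417,299; side 245,292) and a bigger one in the open (scene 465,225; side 400,300). The one under the shelf is meant.
- **Blocks:** wooden (scene 321,222; side 312,213), pink (390,247) and blue (293,150). The wooden one is meant.
- **Carousel:** scene 240,190; side 312,170. The red roof is at scene 247,167.

I'll check these in one close crop composite.

```bash
cat > h.py <<'E'
import numpy as np, cv2, pickle
from scipy.spatial.transform import Rotation as R
def rot(q): return R.from_quat(np.r_[q[1:],q[0]]).as_matrix()
def ray(c,u,v,fish=False):
    K=c["camera_matrix"]; x=(u-K[0,2])/K[0,0]; y=(v-K[1,2])/K[1,1]
    if fish:
        r=np.hypot(x,y)+1e-12; d=np.array([np.sin(r)*x/r,np.sin(r)*y/r,np.cos(r)])
    else: d=np.array([x,y,1.])
    return rot(c["orientation"])@(d/np.linalg.norm(d))
def plane(c,u,v,z,fish=False):
    d=ray(c,u,v,fish); p=np.array(c["position"]); return p+d*(z-p[2])/d[2]
def project(c,P,fish=False):
    d=rot(c["orientation"]).T@(np.array(P)-c["position"]); K=c["camera_matrix"]
    if fish:
        r=np.hypot(d[0],d[1]); t=np.arctan2(r,d[2]); x,y=d[:2]/r*t
    else: x,y=d[:2]/d[2]
    return np.array([K[0,0]*x+K[0,2],K[1,1]*y+K[1,2]])
def two(c1,p1,c2,p2):
    A=np.zeros((3,3));b=np.zeros(3)
    for c,p in((c1,p1),(c2,p2)):
        d=ray(c,*p); M=np.eye(3)-np.outer(d,d); A+=M; b+=M@c["position"]
    return np.linalg.solve(A,b)
def shot(n,name):
    from station import optics
    c=optics.camera(n); pickle.dump(c,open(f"pics/{name}.pkl","wb")); return c
def load(n): return pickle.load(open(f"pics/{n}.pkl","rb"))
E
python3 - <<'E'
from h import *
s=load("scene0");d=load("side0")
def crop(c,x,y,w,h): return cv2.resize(c["image"][y:y+h,x:x+w],(400,300),interpolation=cv2.INTER_CUBIC)
cv2.imwrite("pics/comp.png",np.vstack([np.hstack([crop(s,180,145,120,90),crop(d,260,130,120,90)]),np.hstack([crop(s,360,270,80,60),crop(d,200,260,80,60)])]))
for n,a,b in [("block",(321,222),(312,213)),("tongtip",(422,297),(262,294)),("carousel",(240,190),(312,168)),("bigtong",(455,203),(430,280))]:
    print(n,two(s,a,d,b).round(3),plane(s,*a,0.03).round(3),plane(d,*b,0.03).round(3))
E
```

```text
block [ 0.467 -0.011  0.017] [0.478 0.001 0.03 ] [0.461 0.008 0.03 ]
tongtip [0.485 0.363 0.007] [0.507 0.375 0.03 ] [0.474 0.38  0.03 ]
carousel [ 0.553 -0.311  0.032] [ 0.551 -0.314  0.03 ] [ 0.554 -0.313  0.03 ]
bigtong [0.099 0.229 0.029] [0.105 0.234 0.03 ] [0.098 0.224 0.03 ]
```

View pics/comp.png

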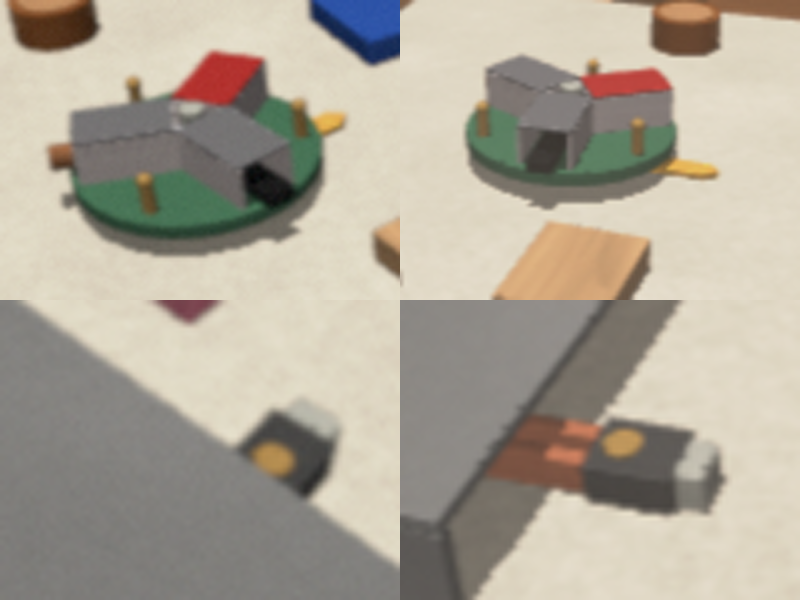

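The composite shows these features:
- **Tong:** the dark head has a gold button at side 244,288 and scene 415,302. The light nose points to the robot.
- **Carousel:** the red roof is at side 312-334,151-160, the yellow pointer tip at side 355,181 and scene 283,181. Brass pins stand between the bays.

The tong under the shelf is the right one. Next I'll turn these into metric positions.

Run:
```python
from h import *
s=load("scene0");d=load("side0")
S=lambda x,y:(360+x/5,270+(y-300)/5); D=lambda x,y:(200+(x-400)/5,260+(y-300)/5)
print("button",plane(s,*S(273,458),.024).round(4),plane(d,*D(622,442),.024).round(4))
print("head top corners side",[plane(d,*D(*p),.024).round(4)[:2].tolist() for p in[(612,420),(692,432),(678,487),(585,465)]])
print("nose side",[plane(d,*D(*p),.022).round(4)[:2].tolist() for p in[(718,450),(705,485)]])
print("shelf front edge scene z60",[plane(s,*p,.06).round(3)[:2].tolist() for p in[(355,267),(442,330),(387,391),(297,311)]])
c0=lambda x,y:(180+x*.3,145+y*.3); c1=lambda x,y:(260+(x-400)*.3,130+y*.3)
print("pointer",plane(s,*c0(345,120),.008).round(4),plane(d,*c1(717,170),.008).round(4))
for n,p in [("pA",((134,80),(593,66))),("pB",((300,105),(638,122))),("pC",((146,178),(483,104)))]:
    print(n,plane(s,*c0(*p[0]),.078).round(4),plane(d,*c1(*p[1]),.078).round(4))
for n,c in(("s",s),("d",d)):
    hsv=cv2.cvtColor(c["image"],cv2.COLOR_BGR2HSV)
    m=cv2.inRange(hsv,(0,170,90),(5,255,255))|cv2.inRange(hsv,(174,170,90),(180,255,255))
    win=np.zeros_like(m); x,y=(180,145) if n=="s" else (260,130); win[y:y+90,x:x+120]=255
    ct=max(cv2.findContours(m&win,0,2)[0],key=cv2.contourArea); bx=cv2.boxPoints(cv2.minAreaRect(ct))
    ap=cv2.approxPolyDP(ct,2.5,True)[:,0]; print(n,"red",[plane(c,*p,.086).round(3)[:2].tolist() for p in ap])
    m=cv2.inRange(hsv,(50,60,40),(85,255,255))&win
    pts=np.argwhere(m>0)[:,::-1]; P=np.array([plane(c,*p,.038)[:2] for p in pts]); (cx,cy),r=cv2.minEnclosingCircle(P.astype(np.float32)); print("platter",cx,cy,r)
    m=cv2.inRange(hsv,(8,70,120),(20,255,255)); cs=[q for q in cv2.findContours(m,0,2)[0] if cv2.pointPolygonTest(q,(321,222) if n=="s" else (312,213),False)>=0]
    if cs:
        ap=cv2.approxPolyDP(cs[0],3,True)[:,0]; print("wood",[(p.tolist(),plane(c,*p,.035).round(3)[:2].tolist()) for p in ap])
```

```text
button [0.5258 0.3677 0.024 ] [0.5242 0.3689 0.024 ]
head top corners side [[0.5353, 0.3564], [0.4948, 0.3535], [0.4866, 0.3888], [0.5343, 0.3876]]
nose side [[0.479, 0.3595], [0.476, 0.3824]]
shelf front edge scene z60 [[0.569, 0.216], [0.576, 0.464], [0.761, 0.463], [0.759, 0.215]]
pointer [ 0.3898 -0.2826  0.008 ] [ 0.3769 -0.2926  0.008 ]
pA [ 0.5621 -0.4058  0.078 ] [ 0.5509 -0.3872  0.078 ]
pB [ 0.4713 -0.2471  0.078 ] [ 0.4607 -0.2461  0.078 ]
pC [ 0.6495 -0.2457  0.078 ] [ 0.6404 -0.2433  0.078 ]
s red [[0.456, -0.339], [0.486, -0.379], [0.552, -0.34], [0.525, -0.295]]
platter 0.5644424557685852 -0.28890594840049744 0.12548616528511047
wood [([292, 214], [0.518, -0.085]), ([322, 238], [0.531, 0.059]), ([349, 224], [0.43, 0.071]), ([318, 201], [0.414, -0.078])]
d red [[0.471, -0.367], [0.525, -0.31]]
platter 0.5532684922218323 -0.2908902168273926 0.11863948404788971
wood [([305, 196], [0.512, -0.082]), ([289, 216], [0.522, 0.052]), ([288, 225], [0.509, 0.1]), ([320, 232], [0.408, 0.109]), ([334, 202], [0.408, -0.07])]
```

```bash
python3 -m crank '{"translation":[[0,0,0],[0,0,0],[0,0,0],[0,0,0],[0,0,0],[0,0,0],[0,0,0],[0,0,0],[0,0,0],[0,0,0],[0,0,0],[0,0,0]],"yaw":[-6.9,-6.9,-6.9,-6.9,-6.9,-6.9,-6.9,-6.9,-6.9,-6.9,-6.9,-6.9]}' 0 60
python3 -m crank '{"translation":[[0,0,0],[0,0,0],[0,0,0],[0,0,0],[0,0,0],[0,0,0],[0,0,0],[0,0,0],[0,0,0],[0,0,0],[0,0,0],[0,0,0]],"yaw":[-6.9,-6.9,-6.9,-6.9,-6.9,-6.9,-6.9,-6.9,-6.9,-6.9,-6.9,-6.1]}'
python3 -m crank '{"translation":[[-15,35,4],[-15,35,4],[-15,35,4],[-15,35,4],[-15,35,4],[-15,35,4],[-15,35,4],[-15,35,4],[-15,35,4],[-15,35,4],[-15,35,4],[-15,35,4]],"yaw":[0,0,0,0,0,0,0,0,0,0,0,0]}'
python3 -m crank '{"translation":[[-15,35,4],[-15,35,4],[-15,35,4],[-15,35,4],[-15,35,4],[-15,35,4],[-15,35,4],[-15,35,4],[-15,35,4],[-15,35,4],[-15,35,4],[-9,33,26]],"yaw":[0,0,0,0,0,0,0,0,0,0,0,0]}'
python3 - <<'E'
from h import *
from station import env
c=shot("wrist","w1"); cv2.imwrite("pics/w1.png",c["image"]); o=env.observe(); print(o["t"],o["position"],o["ee_rot"],c["position"])
E
```

```text
t: 1.15
position: [0.1313, -0.4823, 0.4043]
ee_rot: [-0.0, 0.654, 0.757, 0.0]
wrist_force: [0.3, 0.1, 0.2]
opening: 1.0
grasp_force: 0.0
t: 2.15
position: [0.1313, -0.4823, 0.4043]
ee_rot: [-0.0, -0.003, 1.0, 0.0]
wrist_force: [0.0, 0.1, 0.7]
opening: 1.001
grasp_force: 0.0
t: 3.15
position: [0.3111, -0.0605, 0.3566]
ee_rot: [0.0, -0.0, 1.0, -0.0]
wrist_force: [1.7, -0.7, -0.3]
opening: 1.001
grasp_force: 0.0
t: 4.15
position: [0.487, 0.3579, 0.2908]
ee_rot: [0.004, -0.0, 1.0, 0.003]
wrist_force: [1.6, 0.2, 0.4]
opening: 1.003
grasp_force: 0.0
4.2 [0.48617219 0.36188396 0.28041579] [-1.28916532e-03 -2.41003189e-03  9.99995845e-01  9.16416733e-04] [0.41058242 0.35915969 0.25982248]
```

View pics/w1.png

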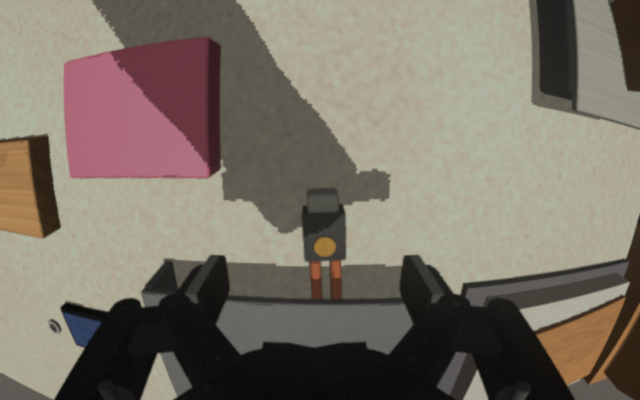

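The wrist view shows the tong straight ahead: nose end 322,189, head rear 324,261 (width 302–347), and the shelf front edge at about row 299.

Run:
```python
from h import *
c=load("w1")
for n,p,z in [("noseL",(308,189),.022),("noseR",(338,189),.022),("headfrontL",(304,207),.024),("headfrontR",(344,207),.024),("headrearL",(302,260),.024),("headrearR",(347,260),.024),("button",(325,247),.024),("shelf",(240,299),.06),("shelf",(400,299),.06)]:
    print(n,plane(c,*p,z,True).round(4))
```

```text
noseL [0.4751 0.3554 0.022 ]
noseR [0.4751 0.3793 0.022 ]
headfrontL [0.4895 0.3521 0.024 ]
headfrontR [0.4896 0.3843 0.024 ]
headrearL [0.5376 0.3498 0.024 ]
headrearR [0.5379 0.3886 0.024 ]
button [0.5251 0.3694 0.024 ]
shelf [0.5548 0.301  0.06  ]
shelf [0.556  0.4292 0.06  ]
```

```bash
python3 -m crank '{"translation":[[-10,4,20],[-9,3,30],[0,0,30],[0,0,14],[0,0,7],[0,0,0],[0,0,0]],"yaw":[0,0,0,0,0,0,0]}'
python3 -m crank '{"translation":[[0,0,0],[0,0,0],[0,0,0],[0,0,0],[0,0,0],[0,0,0],[0,0,0],[0,0,0],[0,0,0],[0,0,0]],"yaw":[0,0,0,0,0,0,0,0,0,0]}' 255 70
```

```text
t: 4.78
position: [0.5037, 0.3618, 0.1867]
ee_rot: [-0.0, -0.0, 1.0, 0.0]
wrist_force: [0.5, 0.3, 0.1]
opening: 1.0
grasp_force: 0.0
t: 5.62
position: [0.5042, 0.3625, 0.1886]
ee_rot: [0.001, -0.0, 1.0, 0.001]
wrist_force: [-0.9, 0.4, 5.6]
opening: 0.391
grasp_force: 69.0
```

The gripper stopped about 10 mm high. I'll open, go lower and grip again.

```bash
python3 -m crank '{"translation":[[0,0,0],[0,0,0],[0,0,0],[0,3,4],[0,2,4],[0,0,2],[0,0,0],[0,0,0]],"yaw":[0,0,0,0,0,0,0,0]}' 0
python3 - <<'E'
from h import *
from station import env
c=shot("wrist","w2"); cv2.imwrite("pics/w2.png",c["image"]); o=env.observe(); print(o["t"],o["position"],o["wrist_force"])
E
```

```text
t: 6.28
position: [0.5034, 0.3667, 0.1758]
ee_rot: [-0.0, -0.0, 1.0, -0.0]
wrist_force: [0.2, -0.7, -0.1]
opening: 0.997
grasp_force: 0.0
6.3333 [0.50355161 0.36670363 0.17612028] [-0.78139609 -0.41187759  0.1503736 ]
```

View pics/w2.png

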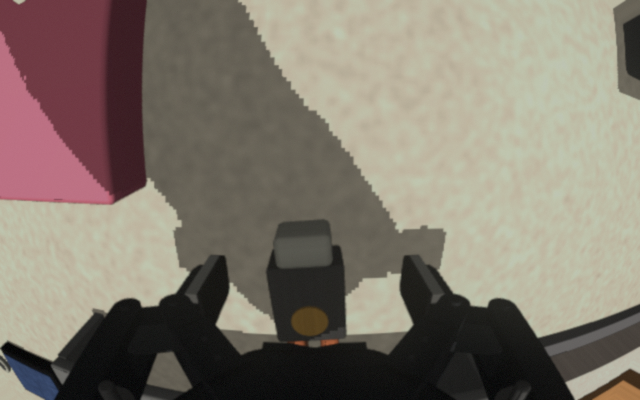

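The tong sits between the fingers, nose end at 304,221 and button at 310,320, turned slightly. The depth is right, so I'll grip and pull it out about 145 mm.

```bash
python3 -m crank '{"translation":[[0,0,0],[0,0,0],[0,0,0],[0,0,0],[0,0,0],[0,0,0],[0,0,0],[0,0,0],[0,0,0],[0,0,0]],"yaw":[0,0,0,0,0,0,0,0,0,0]}' 255 90
python3 -m crank '{"translation":[[6,0,-1],[12,0,0],[18,0,0],[18,0,0],[18,0,0],[18,0,0],[18,0,0],[18,0,0],[14,0,0],[8,0,0],[0,0,0]],"yaw":[0,0,0,0,0,0,0,0,0,0,0]}'
```

```text
t: 7.17
position: [0.5039, 0.3669, 0.1772]
ee_rot: [0.001, -0.0, 1.0, 0.0]
wrist_force: [-0.3, 0.2, 5.6]
opening: 0.402
grasp_force: 90.1
t: 8.08
position: [0.3537, 0.3664, 0.1772]
ee_rot: [-0.001, -0.001, 1.0, -0.0]
wrist_force: [-1.3, 0.1, 0.5]
opening: 0.401
grasp_force: 89.8
```

```bash
python3 -m crank '{"translation":[[0,0,-8],[0,0,-20],[0,0,-24],[0,0,-24],[0,0,-24],[0,0,0]],"yaw":[0,0,0,0,0,0]}'
python3 -m crank '{"translation":[[-12,-26,0],[-12,-30,0],[-12,-30,0],[-12,-30,0],[-12,-30,0],[-12,-30,0],[-12,-30,0],[-12,-30,0],[-12,-30,0],[-12,-26,0],[-5,-11,0],[0,0,0]],"yaw":[0,0,0,0,0,0,0,0,0,0,0,0]}'
python3 -m crank '{"translation":[[0,0,0],[0,0,0],[0,0,0],[0,0,0],[0,0,0],[0,0,0],[0,0,0],[0,0,0],[0,0,0],[0,0,0],[0,0,0],[0,0,0]],"yaw":[6.9,6.9,6.9,6.9,6.9,6.9,6.9,6.9,6.9,6.9,6.9,6.9]}'
python3 -m crank '{"translation":[[0,0,0],[0,0,0],[0,0,0]],"yaw":[6.9,6.3,0]}'
python3 - <<'E'
from h import *
from station import env
w=shot("wrist","w3"); s=shot("scene","s3"); d=shot("side","d3"); o=env.observe(); print(o["t"],o["position"],o["ee_rot"])
a=cv2.resize(s["image"][120:300,200:440],(400,300)); b=cv2.resize(d["image"][120:300,200:440],(400,300))
cv2.imwrite("pics/m3.png",np.vstack([np.hstack([a,b]),np.hstack([cv2.resize(w["image"],(480,300)),np.zeros((300,320,3),np.uint8)])]))
E
```

```text
t: 8.58
position: [0.3577, 0.3679, 0.2824]
ee_rot: [0.003, 0.0, 1.0, 0.003]
wrist_force: [0.1, 1.1, -2.3]
opening: 0.4
grasp_force: 89.7
t: 9.58
position: [0.4818, 0.061, 0.2767]
ee_rot: [-0.0, 0.002, 1.0, -0.0]
wrist_force: [1.0, -0.2, -1.5]
opening: 0.397
grasp_force: 89.9
t: 10.58
position: [0.4803, 0.0648, 0.2768]
ee_rot: [-0.001, 0.663, 0.749, -0.0]
wrist_force: [-0.4, -0.4, -3.0]
opening: 0.4
grasp_force: 90.3
t: 10.83
position: [0.4803, 0.0647, 0.2769]
ee_rot: [-0.001, 0.743, 0.669, -0.0]
wrist_force: [-0.5, 0.6, -2.5]
opening: 0.396
grasp_force: 90.1
10.9833 [0.48059079 0.06430308 0.27715188] [-3.66303254e-04  7.41856053e-01  6.70559050e-01 -1.50898279e-04]
```

View pics/m3.png

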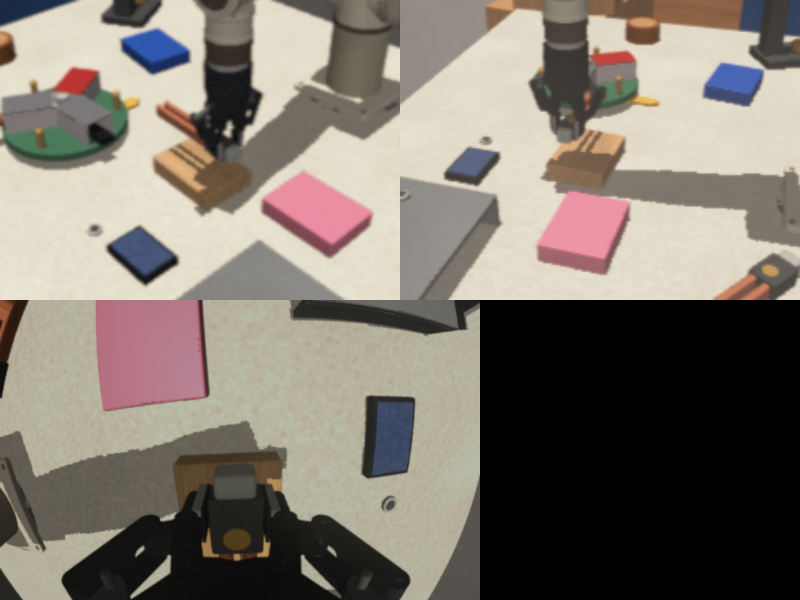

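The tong is held level with the jaws to +y over the block. In the wrist view the block's +y edge runs 235,229 to 377,222 and the nose end is at 315,220. I'll compute the remaining shift.

Run:
```python
from h import *
c=load("w3")
for n,p,z in [("edge top L",(235,229),.035),("edge top R",(377,222),.035),("bot L",(233,210),0),("bot R",(376,203),0),("noseL",(291,221),.122),("noseR",(340,221),.122),("headL",(284,229),.124),("headR",(350,229),.124)]:
    print(n,plane(c,*p,z,True).round(4))
s=load("scene0");d=load("side0")
```

```text
edge top L [0.4183 0.0611 0.035 ]
edge top R [0.5245 0.0557 0.035 ]
bot L [0.4085 0.0655 0.    ]
bot R [0.5305 0.0589 0.    ]
noseL [0.472  0.0953 0.122 ]
noseR [0.493 0.093 0.122]
headL [0.4688 0.0927 0.124 ]
headR [0.4969 0.0897 0.124 ]
```

```bash
python3 -m crank '{"translation":[[-5,-3,14],[-4,-2,16],[0,0,16],[0,0,10],[0,0,4],[0,0,2],[0,0,1],[0,0,0],[0,0,0]],"yaw":[0,0,0,0,0,0,0,0,0]}'
```

```text
t: 11.73
position: [0.4753, 0.0554, 0.2152]
ee_rot: [0.0, 0.743, 0.669, 0.001]
wrist_force: [-0.3, -0.1, -3.0]
opening: 0.4
grasp_force: 90.2
```

```bash
python3 -m crank '{"translation":[[0,0,1],[0,0,1],[0,0,0.5],[0,0,0],[0,0,0]],"yaw":[0,0,0,0,0]}'
```

```text
t: 12.15
position: [0.4751, 0.0554, 0.2122]
ee_rot: [0.0, 0.743, 0.669, 0.0]
wrist_force: [0.2, 0.5, -1.7]
opening: 0.401
grasp_force: 90.3
```

```bash
python3 -m crank '{"translation":[[0,0,0.5],[0,0,0.5],[0,0,0],[0,0,0]],"yaw":[0,0,0,0]}'
```

```text
t: 12.48
position: [0.4751, 0.0554, 0.2121]
ee_rot: [0.0, 0.743, 0.669, 0.0]
wrist_force: [-1.5, -0.4, 7.3]
opening: 0.397
grasp_force: 91.5
```

```bash
python3 -m crank '{"translation":[[0,0,-0.5],[0,0,0],[0,0,0],[0,0,0],[0,0,0],[0,0,0],[0,0,-10],[0,0,-24],[0,0,-26],[0,0,0]],"yaw":[0,0,0,0,0,0,0,0,0,0]}' 0
python3 -m crank '{"translation":[[-20,0,0],[-34,0,0],[-34,0,0],[-34,0,0],[0,0,0],[0,0,0]],"yaw":[0,0,0,0,0,0]}'
python3 - <<'E'
from h import *
from station import env
w=shot("wrist","w4"); cv2.imwrite("pics/w4.png",w["image"]); o=env.observe(); print(o["t"],o["position"],o["ee_rot"])
E
```

```text
t: 13.32
position: [0.4768, 0.0555, 0.2758]
ee_rot: [0.002, 0.743, 0.669, 0.003]
wrist_force: [1.4, 0.0, 0.3]
opening: 1.0
grasp_force: 0.0
t: 13.82
position: [0.4619, -0.0676, 0.2711]
ee_rot: [-0.0, 0.744, 0.668, -0.0]
wrist_force: [-0.0, 0.1, -0.4]
opening: 1.002
grasp_force: 0.0
13.8667 [ 0.46200729 -0.0665884   0.27117402] [-2.96755752e-04  7.43626315e-01  6.68595405e-01  2.49403416e-05]
```

View pics/w4.png

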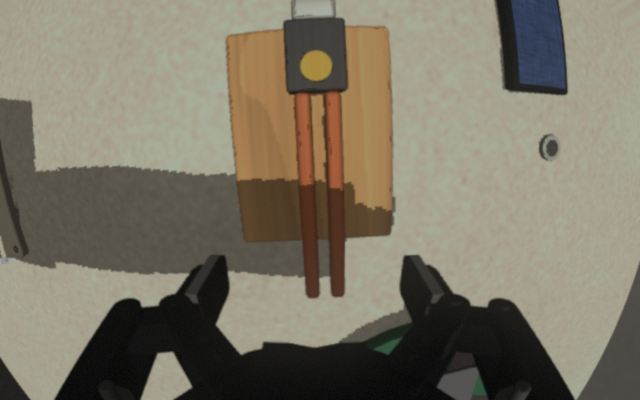

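The tong lies on the block alone: handle end 325,296, head rear edge 316,92, button 316,65.

Run:
```python
from h import *
c=load("w4")
a=plane(c,325,296,.055,True); b=plane(c,316,92,.058,True); g=plane(c,316,65,.059,True)
t=(b-a)[:2]; print(a,b,g,np.linalg.norm(t),np.degrees(np.arctan2(t[1],t[0])))
u=t/np.linalg.norm(t); o=a[:2]+.1*u; print("origin",o,"ang"); q=[0.7436,.6686]; phi=2*np.arctan2(q[1],q[0]); print(np.degrees(phi))
tx=np.array([np.cos(phi),np.sin(phi)]); ty=np.array([tx[1],-tx[0]])
T=a[:2]+.05*u-np.array([.46200729,-.0665884]); print("shift tool mm to tong x=-50:",T@tx*1e3,T@ty*1e3)
```

```text
[ 0.46261727 -0.1195238   0.055     ] [0.47102812 0.01855986 0.058     ] [0.47276254 0.03442314 0.059     ] 0.13833958498114404 86.51434582759181
origin [ 0.46869713 -0.0197088 ] ang
83.91991193750245
shift tool mm to tong x=-50: -2.6242762818205625 3.9500861831652627
```

```bash
python3 -m crank '{"translation":[[-3,4,10],[0,0,16],[0,0,16],[0,0,10],[0,0,5],[0,0,1],[0,0,0],[0,0,0]],"yaw":[-2.6,0,0,0,0,0,0,0]}'
python3 -m crank '{"translation":[[0,0,0],[0,0,0],[0,0,0],[0,0,0],[0,0,0],[0,0,0],[0,0,0],[0,0,0],[0,0,0],[0,0,0]],"yaw":[0,0,0,0,0,0,0,0,0,0]}' 255 100
```

```text
t: 14.53
position: [0.4663, -0.069, 0.214]
ee_rot: [0.0, 0.727, 0.686, 0.0]
wrist_force: [1.3, 0.2, 0.0]
opening: 0.998
grasp_force: 0.0
t: 15.37
position: [0.4662, -0.0695, 0.2143]
ee_rot: [0.001, 0.728, 0.686, 0.0]
wrist_force: [0.1, 0.1, 5.9]
opening: 0.3
grasp_force: 99.5
```

```bash
python3 -m crank '{"translation":[[0,0,-4],[0,0,-10],[0,0,-20],[0,0,-25],[0,0,-25],[0,0,0]],"yaw":[0,0,0,0,0,0]}'
python3 -m crank '{"translation":[[0,0,0],[0,0,0],[0,0,0],[0,0,0],[0,0,0],[0,0,0],[0,0,0],[0,0,0],[0,0,0],[0,0,0],[0,0,0]],"yaw":[6.6,6.7,6.7,6.7,6.7,6.6,6.7,6.7,6.6,6.6,0]}'
python3 -m crank '{"translation":[[-20,12,0],[-29,18,0],[-29,18,0],[-29,18,0],[-29,18,0],[-29,18,0],[-29,18,0],[-29,18,0],[-22,12,0],[-20,9,0],[0,0,0],[0,0,0]],"yaw":[0,0,0,0,0,0,0,0,0,0,0,0]}'
python3 - <<'E'
from h import *
from station import env
w=shot("wrist","w5"); s=shot("scene","s5"); d=shot("side","d5"); o=env.observe(); print(o["t"],o["position"],o["ee_rot"],w["position"])
cr=lambda c,x,y:cv2.resize(c["image"][y:y+90,x:x+120],(400,300),interpolation=cv2.INTER_CUBIC)
cv2.imwrite("pics/m5.png",np.vstack([np.hstack([cr(s,190,135),cr(d,270,130)]),np.hstack([cv2.resize(w["image"],(480,300)),np.zeros((300,320,3),np.uint8)])]))
E
```

```text
t: 15.87
position: [0.4674, -0.0697, 0.3017]
ee_rot: [0.003, 0.728, 0.686, 0.002]
wrist_force: [0.5, 0.4, -1.4]
opening: 0.301
grasp_force: 98.9
t: 16.78
position: [0.4651, -0.0694, 0.2962]
ee_rot: [-0.0, 0.985, 0.173, -0.001]
wrist_force: [-1.0, 0.3, -2.5]
opening: 0.303
grasp_force: 98.8
t: 17.78
position: [0.2703, -0.3099, 0.2969]
ee_rot: [-0.001, 0.985, 0.174, -0.0]
wrist_force: [-0.3, 0.7, -2.9]
opening: 0.301
grasp_force: 98.9
17.9333 [ 0.27162792 -0.3089751   0.29713656] [-4.63022283e-04  9.84582092e-01  1.74922493e-01 -1.05813285e-04] [ 0.34022067 -0.28295781  0.2664486 ]
```

View pics/m5.png

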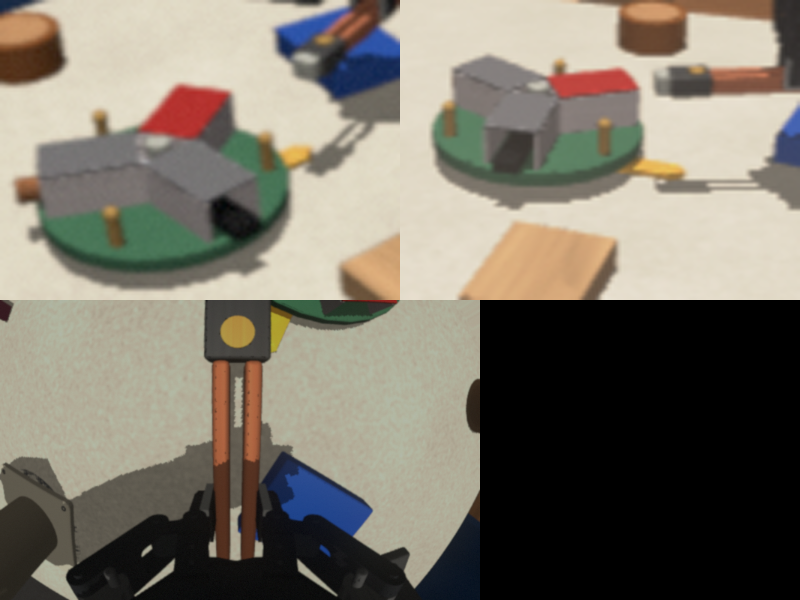

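The tong is level and aligned in the hand. In the crops (scale 3.33) the pin tops are at scene 99,117 / 266,139 / 112,213 and side 160,68 / 205,124 / 49,106. The pointer tip is at scene 312,155 and side 283,170. I'll triangulate them.

Run:
```python
from h import *
from scipy.optimize import least_squares
s=load("s5");d=load("d5")
a=lambda x,y:(190+x*.3,135+y*.3); b=lambda x,y:(270+x*.3,130+y*.3)
P={n:two(s,a(*p),d,b(*q)) for n,p,q in [("A",(99,117),(160,68)),("B",(266,139),(205,124)),("C",(112,213),(49,106)),("ptr",(312,155),(283,170))]}
for n in P: print(n,P[n].round(4))
# fit axis + angle to pin tops in both images (pin k at alpha+120k, r .105, z .072)
obs=[("B",(266,139),(205,124),0),("C",(112,213),(49,106),-120),("A",(99,117),(160,68),120)]
def f(v):
    r=[]
    for n,p,q,k in obs:
        t=v[2]+np.radians(k); X=[v[0]+.105*np.cos(t),v[1]+.105*np.sin(t),.074]
        r+=list(project(s,X)-a(*p)-v[3:5])+list(project(d,X)-b(*q)-v[5:7])
    return np.r_[r,v[3:]*.5]
z=least_squares(f,[.558,-.29,2.6,0,0,0,0]); print(z.x[:2],np.degrees(z.x[2]),z.x[3:].round(2),f(z.x)[:12].round(2))
ax=z.x[:2]
for c,o in((s,a(312,155)),(d,b(283,170))):
    p=plane(c,*o,.008)[:2]-ax; print("ptr",p,np.degrees(np.arctan2(p[1],p[0])))
for c,n in((s,"s"),(d,"d")):
    hsv=cv2.cvtColor(c["image"],cv2.COLOR_BGR2HSV); m=cv2.inRange(hsv,(0,150,80),(6,255,255))|cv2.inRange(hsv,(172,150,80),(180,255,255))
    x,y=(190,135) if n=="s" else (270,130); w=np.zeros_like(m); w[y:y+90,x:x+120]=255
    pts=np.argwhere((m&w)>0)[:,::-1]; Q=np.array([plane(c,*p,.086)[:2] for p in pts])-ax; mu=Q.mean(0)
    u,sv,vt=np.linalg.svd(Q-mu); print("red",mu,np.degrees(np.arctan2(mu[1],mu[0])),"axis",np.degrees(np.arctan2(vt[0,1],vt[0,0])))
```

```text
A [ 0.5582 -0.4185  0.0643]
B [ 0.4635 -0.2596  0.0688]
C [ 0.6457 -0.255   0.0697]
ptr [ 0.3798 -0.296   0.001 ]
[ 0.55687834 -0.30547391] 151.4284716019223 [ 0.4  -0.67 -0.56 -1.02] [-0.03 -0.16 -0.02  0.27 -0.06  0.18 -0.06  0.44  0.2  -0.18 -0.06 -0.97]
ptr [-0.16518318  0.0257089 ] 171.15353120543867
ptr [-0.17920974  0.01312077] 175.81258345622606
red [-0.05211163 -0.03173502] -148.6593573197465 axis 32.36077342698821
red [-0.05781808 -0.02729918] -154.72535475803375 axis 29.52356911170573
```

```bash
python3 -m crank '{"translation":[[20,-2,-10],[30,-2,-10],[30,-2,-10],[30,-2,-10],[30,0,0],[30,0,0],[20,0,0],[10,0,0],[0,0,0],[0,0,0]],"yaw":[0,0,0,0,0,0,0,0,0,0]}'
python3 - <<'E'
from h import *
from station import env
w=shot("wrist","w6"); cv2.imwrite("pics/w6.png",cv2.resize(w["image"],(800,500))); o=env.observe(); print(o["t"],o["position"],o["ee_rot"],w["position"])
E
```

```text
t: 18.77
position: [0.4565, -0.2326, 0.3369]
ee_rot: [-0.0, 0.985, 0.175, -0.001]
wrist_force: [-0.2, -0.8, -3.6]
opening: 0.299
grasp_force: 99.0
18.8167 [ 0.45589079 -0.23308273  0.33698508] [-4.12604492e-04  9.84672092e-01  1.74412645e-01 -9.65011406e-04] [ 0.52625102 -0.2054591   0.30636013]
```

View pics/w6.png

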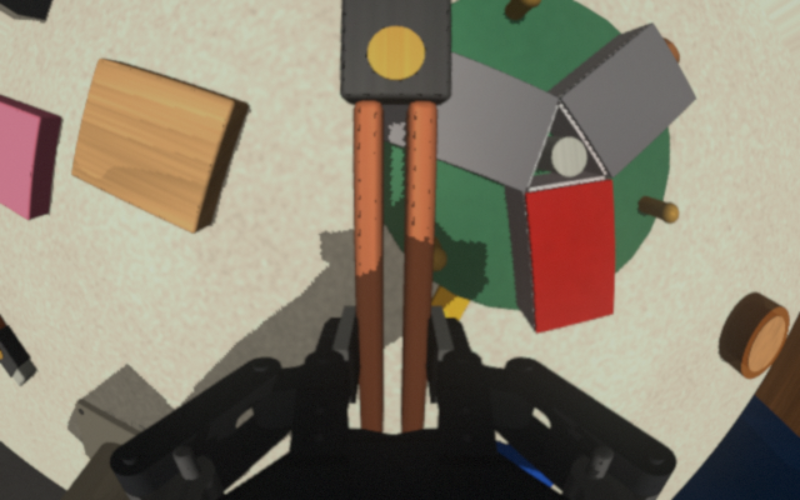

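The carousel from above, at 1.25x:
- hub 570,156
- red roof corners 526,193 / 610,181 / 614,315 / 537,332
- pin tops 669,212 and 437,258 (half behind the handle)
- pointer end near 455,308

Run:
```python
from h import *
c=load("w6"); W=lambda u,v,z:plane(c,u/1.25,v/1.25,z,True)[:2]
r=[W(*p,.086) for p in[(526,193),(610,181),(614,315),(537,332)]]
print(np.round(r,4), "len",np.linalg.norm(r[3]-r[0]),np.linalg.norm(r[2]-r[1]),"wid",np.linalg.norm(r[1]-r[0]),np.linalg.norm(r[2]-r[3]))
inn=(r[0]+r[1])/2; out=(r[2]+r[3])/2; v=out-inn; ang=np.arctan2(v[1],v[0]); print("bay dir",np.degrees(ang)%360)
ax=out-.115*v/np.linalg.norm(v); print("axis from roof",ax)
for z in(.038,.06,.086): print("hub",z,W(570,156,z))
img=cv2.resize(c["image"],(800,500)); hsv=cv2.cvtColor(img,cv2.COLOR_BGR2HSV)
m=cv2.inRange(hsv,(50,80,30),(85,255,255)); cn=max(cv2.findContours(m,0,2)[0],key=cv2.contourArea)
P=np.array([W(*p,.038) for p in np.argwhere(m>0)[::7,::-1]]); h=cv2.convexHull(P.astype(np.float32))[:,0]
(x,y),R_=cv2.minEnclosingCircle(h); print("platter",x,y,R_)
for n,p in[("p1",(669,212)),("B",(437,258))]:
    q=W(*p,.072)-ax; print(n,W(*p,.072),np.linalg.norm(q),np.degrees(np.arctan2(q[1],q[0]))%360)
m=cv2.inRange(hsv,(20,150,120),(32,255,255)); m[:270]=0
pts=np.argwhere(m>0)[:,::-1]; print(len(pts),pts.min(0),pts.max(0)); Q=np.array([W(*p,.008) for p in pts]); d=np.linalg.norm(Q-ax,axis=1); far=Q[d>d.max()-.004]; print("ptr",Q.mean(0),d.max(),far.mean(0))
ap=cv2.approxPolyDP(max(cv2.findContours(m,0,2)[0],key=cv2.contourArea),3,True)[:,0]; print([(p.tolist(),W(*p,.008).round(4).tolist()) for p in ap])
```

```text
[[ 0.5241 -0.2908]
 [ 0.554  -0.3422]
 [ 0.4724 -0.3945]
 [ 0.4424 -0.3408]] len 0.09572322487673728 0.09690135265345041 wid 0.05949682555425508 0.06151479255709001
bay dir 212.0457459697016
axis from roof [ 0.55487136 -0.30660227]
hub 0.038 [ 0.56266877 -0.33115138]
hub 0.06 [ 0.55968326 -0.3208472 ]
hub 0.086 [ 0.55615494 -0.30866954]
platter 0.5551859736442566 -0.30670222640037537 0.12254820764064789
p1 [ 0.55800296 -0.41244971] 0.10589375349778939 271.6946537916498
B [ 0.46405015 -0.25833525] 0.10285035957388745 152.0115488323108
406 [443 296] [468 319]
ptr [ 0.41127467 -0.3042052 ] 0.1549562631034778 [ 0.40242964 -0.30406702]
[([468, 300], [0.4213, -0.3123]), ([453, 297], [0.4195, -0.2989]), ([443, 307], [0.408, -0.2944]), ([445, 316], [0.4006, -0.2995]), ([458, 319], [0.4017, -0.3115])]
```

```bash
python3 -m crank '{"translation":[[-20,5,0],[-35,5,0],[-35,5,0],[-35,5,0],[-35,5,0],[-25,0,0],[0,0,0]],"yaw":[0,0,0,0,0,0,0]}'
python3 -m crank '{"translation":[[0,0,15],[0,0,25],[0,0,25],[0,0,25],[0,0,14],[0,0,4],[0,0,0],[0,0,0]],"yaw":[0,0,0,0,0,0,0,0]}'
python3 - <<'E'
from station import env
import numpy as np
o=env.observe();p=o["position"][:2];q=o["ee_rot"];phi=2*np.arctan2(q[2],q[1]);u=np.array([np.cos(phi),np.sin(phi)]);v=np.array([u[1],-u[0]])
B=np.array([.4623,-.2572]);d=B-p; print(o["t"],o["position"],np.degrees(phi),"to contact",d@u*1e3-158,d@v*1e3)
E
```

```text
t: 19.4
position: [0.2862, -0.3211, 0.3374]
ee_rot: [-0.0, 0.985, 0.17, -0.002]
wrist_force: [0.0, -0.4, -2.7]
opening: 0.301
grasp_force: 98.9
t: 20.07
position: [0.2912, -0.3207, 0.2302]
ee_rot: [0.0, 0.985, 0.174, 0.0]
wrist_force: [0.2, -1.0, -2.2]
opening: 0.304
grasp_force: 98.9
20.0667 [ 0.29122811 -0.3206953   0.23019775] 20.00130409585626 to contact 24.471688927984786 -1.1518839305180764
```

```bash
python3 -m crank '{"translation":[[10,-1,0],[10,0,0],[5,0,0],[8.6,-6.9,0],[9.2,-6,0],[9.8,-5,0],[10.3,-3.9,0],[10.6,-2.8,0],[0,0,0],[0,0,0]],"yaw":[0,0,0,0,0,0,0,0,0,0]}'
python3 - <<'E'
from h import *
from station import env
o=env.observe();p=o["position"][:2];q=o["ee_rot"];phi=2*np.arctan2(q[2],q[1]);u=np.array([np.cos(phi),np.sin(phi)]);print(o["t"],p,"pin est",p+.158*u)
s=shot("scene","s7"); d=shot("side","d7"); ax=np.array([.555,-.3065])
for n in("s","d"):
  for k in("5","7"):
    c=load(n+k); hsv=cv2.cvtColor(c["image"],cv2.COLOR_BGR2HSV); m=cv2.inRange(hsv,(0,150,80),(6,255,255))|cv2.inRange(hsv,(172,150,80),(180,255,255))
    x,y=(190,135) if n=="s" else (270,130); w=np.zeros_like(m); w[y:y+90,x:x+120]=255
    Q=np.array([plane(c,*p,.086)[:2] for p in np.argwhere((m&w)>0)[:,::-1]]); mu=Q.mean(0); vt=np.linalg.svd(Q-mu)[2]
    ye=cv2.inRange(hsv,(18,130,120),(32,255,255))&w; Y=np.array([plane(c,*p,.008)[:2] for p in np.argwhere(ye>0)[:,::-1]])
    print(n,k,"red",mu-ax,"axis",np.degrees(np.arctan2(vt[0,1],vt[0,0]))%180,len(Q),"yellow",Y.mean(0)-ax,Y.min(0)-ax,Y.max(0)-ax,len(Y))
E
```

```text
t: 20.9
position: [0.3526, -0.2707, 0.2296]
ee_rot: [0.0, 0.985, 0.175, 0.001]
wrist_force: [0.4, -0.1, -3.3]
opening: 0.298
grasp_force: 98.8
20.9 [ 0.35264358 -0.2706607 ] pin est [ 0.50097978 -0.2162514 ]
s 5 red [-0.0502333  -0.03070893] axis 32.3607734269882 228 yellow [-0.13364666 -0.02494051] [-0.35075225 -0.21349906] [0.05673248 0.02549902] 58
s 7 red [-0.05824679  0.0007545 ] axis 178.59374971560274 236 yellow [-0.07292006 -0.04253852] [-0.17278359 -0.18991337] [0.07210024 0.01080914] 22
d 5 red [-0.05593974 -0.02627309] axis 29.523569111705722 130 yellow [-0.14002213  0.0108965 ] [-0.17402618 -0.28518449] [-0.05759184  0.03338807] 63
d 7 red [-0.0662252   0.00518054] axis 1.0414812453859383 138 yellow [-0.1348336   0.01329921] [-0.17402618 -0.06773648] [-0.01373798  0.03338807] 64
```

```bash
python3 -m crank '{"translation":[[-10,0,0],[-20,0,0],[-8,0,-20],[0,0,-30],[0,-20,-30],[0,-20,-25],[0,-13,0],[0,0,0],[0,0,0]],"yaw":[0,0,0,0,0,0,0,0,0]}'
python3 - <<'E'
from h import *
from station import env
w=shot("wrist","w8"); cv2.imwrite("pics/w8.png",cv2.resize(w["image"],(800,500))); o=env.observe(); print(o["t"],o["position"],o["ee_rot"],w["position"])
E
```

```text
t: 21.75
position: [0.2968, -0.2342, 0.3341]
ee_rot: [0.0, 0.985, 0.174, -0.0]
wrist_force: [-0.7, -0.4, -2.0]
opening: 0.298
grasp_force: 99.2
21.8 [ 0.29710931 -0.23451049  0.33366438] [-8.75845208e-05  9.84802427e-01  1.73677972e-01 -3.64993158e-04] [ 0.36669784 -0.20724561  0.30363185]
```

View pics/w8.png

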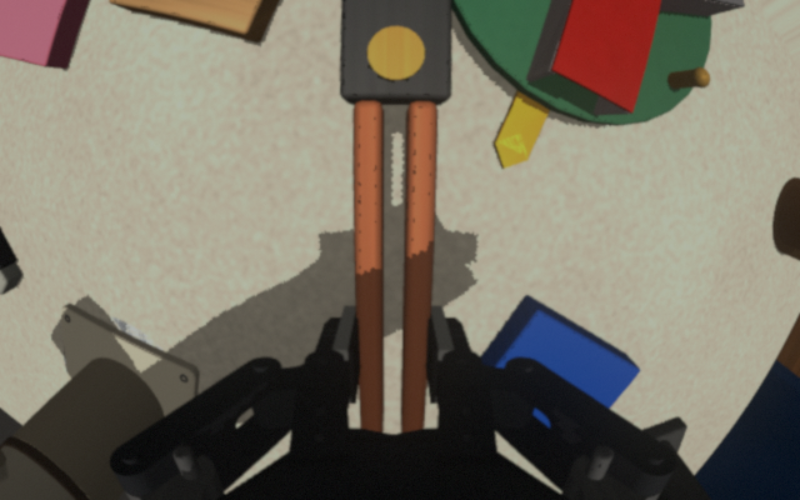

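The pointer is in view at 1.25x, base 519,93 to 549,110 and tip about 504,167. The red roof's outer corners are 556,72 and 633,110, and its sides leave the top at columns 575 and 661. I'll compute both directions from masks.

Run:
```python
from h import *
c=load("w8"); W=lambda u,v,z:plane(c,u,v,z,True)[:2]; ax=np.array([.555,-.3065]); A=lambda v:np.degrees(np.arctan2(v[1],v[0]))%360
hsv=cv2.cvtColor(c["image"],cv2.COLOR_BGR2HSV)
def big(m): return max(cv2.findContours(m,0,1)[0],key=cv2.contourArea)
m=cv2.inRange(hsv,(18,120,100),(33,255,255)); m[:,:375]=0
Y=np.array([W(*p,.008) for p in np.argwhere(m>0)[:,::-1]]); d=np.linalg.norm(Y-ax,axis=1)
k=(d>.132)&(d<.158); t=Y[d>d.max()-.006].mean(0)
mid=Y[k].mean(0); print("ptr n",len(Y),"rmax",d.max(),"mid dir",A(mid-ax),"tip dir",A(t-ax), "tip-mid dir",A(t-mid))
h=cv2.minAreaRect((Y*1e3).astype(np.float32)); print("rect",h)
m=cv2.inRange(hsv,(0,150,60),(6,255,255))|cv2.inRange(hsv,(172,150,60),(180,255,255)); m[:,:420]=0; m[100:]=0
cn=big(m)[:,0]; P=np.array([W(*p,.086) for p in cn if p[1]>1]); print("red area",len(P))
ap=cv2.approxPolyDP(big(m),2.5,True)[:,0]; print([(p.tolist(),W(*p,.086).round(4).tolist()) for p in ap])
```

```text
ptr n 1585 rmax 0.1791361834476829 mid dir 183.10014705368366 tip dir 176.56421607806206 tip-mid dir 158.25072701890332
rect ((478.18048095703125, -364.6864929199219), (50.114593505859375, 242.94515991210938), 45.30104446411133)
red area 205
[([457, 0], [0.4894, -0.2772]), ([441, 55], [0.4401, -0.279]), ([505, 89], [0.4421, -0.3398]), ([528, 0], [0.5304, -0.3381])]
```

Run:
```python
from h import *
c=load("w8"); W=lambda u,v,z:plane(c,u,v,z,True)[:2]; ax=np.array([.555,-.3065]); A=lambda v:np.degrees(np.arctan2(v[1],v[0]))%360
hsv=cv2.cvtColor(c["image"],cv2.COLOR_BGR2HSV)
m=cv2.inRange(hsv,(20,130,100),(33,255,255)); m[:,:390]=0; m[:72]=0; m[140:]=0; m[:,445:]=0
Y=np.array([W(*p,.008) for p in np.argwhere(m>0)[:,::-1]]); d=np.linalg.norm(Y-ax,axis=1)
for lo,hi in((.138,.148),(.148,.158),(.158,.168),(.168,.176),(.176,.19)):
    k=(d>lo)&(d<hi); q=Y[k]-ax
    if k.sum(): print(lo,k.sum(),A(q.mean(0)),"y",q[:,1].min(),q[:,1].max())
```

```text
0.138 289 176.61789840910367 y -0.00669628309332565 0.023402015699163115
0.148 290 176.47735477551282 y -0.0059936099353746775 0.024064202248502975
0.158 291 176.52252309647577 y -0.005260185053597155 0.024566546093820085
0.168 131 176.54705351890132 y -0.001310937994015271 0.02146934384407595
0.176 18 176.55138320333182 y 0.0068212359383183485 0.013663545126616716
```

The pointer direction is 176.5° and the bay is at 181.5°, so it needs 5° more clockwise, which is about 9 mm of push.

```bash
python3 -m crank '{"translation":[[7,20,0],[7,20,5],[0,13,20],[0,0,25],[0,0,25],[0,0,20],[0,0,9],[0,0,0],[0,0,0]],"yaw":[0,0,0,0,0,0,0,0,0]}'
python3 -m crank '{"translation":[[10,0,0],[10,0,0],[5,0,0],[4,-1,0],[4,-1,0],[1,0,0],[0,0,0],[0,0,0]],"yaw":[0,0,0,0,0,0,0,0]}'
```

```text
t: 22.55
position: [0.3289, -0.2797, 0.2298]
ee_rot: [-0.001, 0.985, 0.174, -0.001]
wrist_force: [-0.3, 0.7, -2.4]
opening: 0.298
grasp_force: 99.2
t: 23.22
position: [0.3603, -0.2656, 0.2305]
ee_rot: [-0.0, 0.985, 0.174, 0.0]
wrist_force: [0.5, -0.2, -2.8]
opening: 0.301
grasp_force: 99.3
```

```bash
python3 -m crank '{"translation":[[-10,0,0],[-20,0,0],[-15,0,-20],[0,0,-30],[0,-20,-30],[0,-20,-25],[0,-13,0],[0,0,0],[0,0,0]],"yaw":[0,0,0,0,0,0,0,0,0]}'
cat > chk.py <<'E'
from h import *
from station import env
import sys
c=shot("wrist",sys.argv[1]); o=env.observe(); print(o["t"],o["position"])
W=lambda u,v,z:plane(c,u,v,z,True)[:2]; ax=np.array([.555,-.3065]); A=lambda v:np.degrees(np.arctan2(v[1],v[0]))%360
hsv=cv2.cvtColor(c["image"],cv2.COLOR_BGR2HSV)
m=cv2.inRange(hsv,(0,150,60),(6,255,255))|cv2.inRange(hsv,(172,150,60),(180,255,255)); m[:,:390]=0; m[110:]=0
ct=max(cv2.findContours(m,0,1)[0],key=cv2.contourArea); ap=cv2.approxPolyDP(ct,2.5,True)[:,0]
Q=[W(*p,.086) for p in ap]; print([(p.tolist(),q.round(4).tolist()) for p,q in zip(ap,Q)])
o2=sorted(Q,key=lambda q:q[0])[:2]; mid=sum(o2)/2; print("mouth mid",mid,"dir",A(mid-ax),"edge normal",A(np.array([-(o2[1]-o2[0])[1],(o2[1]-o2[0])[0]]))%180)
E
python3 chk.py w9
```

```text
t: 23.97
position: [0.299, -0.2311, 0.335]
ee_rot: [0.0, 0.985, 0.174, -0.0]
wrist_force: [-0.3, -0.7, -2.1]
opening: 0.298
grasp_force: 99.4
24.0167 [ 0.29928397 -0.23142477  0.33461879]
[([457, 0], [0.4921, -0.2741]), ([436, 53], [0.4421, -0.2719]), ([500, 91], [0.4408, -0.3332]), ([529, 0], [0.534, -0.3363])]
mouth mid [ 0.44143939 -0.30251983] dir 177.99266992913883 edge normal 178.72471274416026
```

```bash
python3 -m crank '{"translation":[[13,20,0],[12,20,5],[0,13,20],[0,0,25],[0,0,25],[0,0,20],[0,0,9],[0,0,0],[0,0,0]],"yaw":[0,0,0,0,0,0,0,0,0]}'
python3 -m crank '{"translation":[[8,0,0],[8,0,0],[4,0,0],[2.5,0,0],[0,0,0],[0,0,0]],"yaw":[0,0,0,0,0,0]}'
python3 -m crank '{"translation":[[-10,0,0],[-20,0,0],[-16,0,-20],[0,0,-30],[0,-20,-30],[0,-20,-25],[0,-13,0],[0,0,0],[0,0,0]],"yaw":[0,0,0,0,0,0,0,0,0]}'
python3 chk.py w10
```

```text
t: 24.77
position: [0.3414, -0.273, 0.2308]
ee_rot: [-0.001, 0.985, 0.174, -0.001]
wrist_force: [-0.4, -0.8, -2.9]
opening: 0.298
grasp_force: 99.3
t: 25.27
position: [0.363, -0.2649, 0.2319]
ee_rot: [0.0, 0.985, 0.174, 0.0]
wrist_force: [0.1, 0.5, -1.9]
opening: 0.298
grasp_force: 99.5
t: 26.02
position: [0.3004, -0.2305, 0.336]
ee_rot: [0.0, 0.985, 0.174, -0.0]
wrist_force: [-1.1, -0.5, -3.2]
opening: 0.299
grasp_force: 99.4
26.0667 [ 0.30067899 -0.2308859   0.33564648]
[([455, 0], [0.4931, -0.2724]), ([432, 52], [0.4431, -0.2685]), ([495, 92], [0.4394, -0.3292]), ([528, 0], [0.5355, -0.3354])]
mouth mid [ 0.44128631 -0.29884089] dir 176.14670160439834 edge normal 176.52055157853104
```

The carousel now faces the pointer to within 0.5°. I'll align the tong with the bay and come down in front of it.

```bash
python3 -m crank '{"translation":[[0,0,0],[0,0,0],[0,0,0],[0,0,0],[-12,20,0],[-12,20,0],[-12,19,0],[0,0,0],[0,0,0]],"yaw":[6,6,6,5.7,0,0,0,0,0]}'
python3 -m crank '{"translation":[[0,0,15],[0,0,25],[0,0,25],[0,0,25],[0,0,14],[0,0,6],[0,0,0],[0,0,0]],"yaw":[0,0,0,0,0,0,0,0]}'
python3 - <<'E'
from h import *
from station import env
o=env.observe();p=o["position"][:2];q=o["ee_rot"];phi=2*np.arctan2(q[2],q[1]);u=np.array([np.cos(phi),np.sin(phi)]);v=np.array([u[1],-u[0]])
ax=np.array([.555,-.3065]); d=ax-p; print(o["t"],o["position"],np.degrees(phi),"axis fwd/lat mm",d@u*1e3,d@v*1e3)
c=shot("wrist","w11"); hsv=cv2.cvtColor(c["image"],cv2.COLOR_BGR2HSV)
z=o["position"][2]-.2143+.035+.022
m=cv2.inRange(hsv,(2,90,40),(16,255,255)); m[:,:260]=0;m[:,370:]=0
for r in (90,130,170,210,250):
    x=np.flatnonzero(m[r]); 
    if len(x): l=(plane(c,x.min(),r,z,True)[:2]-p); e=(plane(c,x.max(),r,z,True)[:2]-p); print(r,x.min(),x.max(),"fwd",l@u*1e3,"lat",l@v*1e3,e@v*1e3)
E
```

```text
t: 26.82
position: [0.2609, -0.2885, 0.3351]
ee_rot: [-0.001, 0.999, -0.034, -0.001]
wrist_force: [1.0, 1.2, -3.2]
opening: 0.296
grasp_force: 99.6
t: 27.48
position: [0.2619, -0.2875, 0.2265]
ee_rot: [-0.0, 0.999, -0.032, -0.0]
wrist_force: [1.5, 0.3, -2.3]
opening: 0.302
grasp_force: 99.5
27.4833 [ 0.26190488 -0.28748308  0.22646148] -3.6335924476395514 axis fwd/lat mm 293.71112860689226 0.4036016476714284
90 283 349 fwd 82.38215204913163 lat -13.558190644753966 13.040098431913773
130 283 348 fwd 65.91993798408754 lat -13.746807755879933 12.79538470636752
170 284 347 fwd 49.16359447548887 lat -13.662326904634522 12.696009781887305
210 284 345 fwd 31.522674484175685 lat -14.151268104154624 12.309921605326187
250 285 344 fwd 12.262097022669673 lat -14.380048503877111 12.507407315738023
```

Lateral offset is about 0.4 mm and the handle is straight in the fingers. Inserting.

```bash
python3 -m crank '{"translation":[[8,0,0],[14,0,0],[14,0,0],[14,0,0],[14,0,0],[14,0,0],[14,0,0],[12,0,0],[6,0,0],[3,0,0],[0,0,0],[0,0,0]],"yaw":[0,0,0,0,0,0,0,0,0,0,0,0]}'
python3 -m crank '{"translation":[[0,0,1],[0,0,1],[0,0,1],[2,0,1],[2,0,1],[0,0,0],[0,0,0]],"yaw":[0,0,0,0,0,0,0]}'
```

```text
t: 28.53
position: [0.3742, -0.2946, 0.2265]
ee_rot: [-0.0, 0.999, -0.032, -0.0]
wrist_force: [0.1, 0.2, -2.3]
opening: 0.3
grasp_force: 99.6
t: 29.12
position: [0.3784, -0.2951, 0.2214]
ee_rot: [-0.0, 0.999, -0.032, -0.0]
wrist_force: [-0.4, -1.1, -1.7]
opening: 0.298
grasp_force: 99.6
```

```bash
python3 -m crank '{"translation":[[2,0,1],[2,0,0],[1,0,0],[0,0,0]],"yaw":[0,0,0,0]}'
python3 -m crank '{"translation":[[1,0,0],[1,0,0],[0,0,0]],"yaw":[0,0,0]}'
```

```text
t: 29.45
position: [0.3836, -0.2954, 0.2205]
ee_rot: [0.0, 0.999, -0.032, 0.0]
wrist_force: [1.2, 0.4, -2.1]
opening: 0.302
grasp_force: 99.6
t: 29.7
position: [0.3855, -0.2956, 0.2205]
ee_rot: [0.0, 0.999, -0.032, 0.0]
wrist_force: [0.2, -0.4, -2.9]
opening: 0.296
grasp_force: 99.6
```

```bash
python3 -m crank '{"translation":[[1,0,0],[1,0,0],[0,0,0]],"yaw":[0,0,0]}' | grep -E "pos|wrist"
python3 -m crank '{"translation":[[1,0,0],[0,0,0],[0,0,0]],"yaw":[0,0,0]}' | grep -E "pos|wrist"
```

```text
position: [0.3875, -0.2957, 0.2205]
wrist_force: [-0.1, 0.7, -3.1]
position: [0.3883, -0.2957, 0.2205]
wrist_force: [-0.4, -0.0, -2.9]
```

```bash
python3 -m crank '{"translation":[[1,0,0],[0,0,0],[0,0,0]],"yaw":[0,0,0]}' | grep -E "pos|wrist"
python3 -m crank '{"translation":[[1,0,0],[0,0,0],[0,0,0]],"yaw":[0,0,0]}' | grep -E "pos|wrist"
```

```text
position: [0.3891, -0.2957, 0.2204]
wrist_force: [-0.2, -0.6, -2.9]
position: [0.3895, -0.2956, 0.2201]
wrist_force: [-4.0, 0.5, -1.7]
```

Contact with the stop at x about 0.389. Now lowering to the floor, then pressing gently home.

```bash
python3 -m crank '{"translation":[[-1,0,1],[0,0,1],[0,0,0],[0,0,0]],"yaw":[0,0,0,0]}' | grep -E "pos|wrist"
python3 -m crank '{"translation":[[0,0,0.5],[0,0,0.5],[0,0,0],[0,0,0]],"yaw":[0,0,0,0]}' | grep -E "pos|wrist"
```

```text
position: [0.3891, -0.2957, 0.2184]
wrist_force: [-3.0, 0.2, -1.2]
position: [0.3891, -0.2957, 0.2175]
wrist_force: [-4.7, 1.3, -0.7]
```

```bash
python3 -m crank '{"translation":[[0,0,0.5],[0,0,0],[0,0,0]],"yaw":[0,0,0]}' | grep -E "pos|wrist"
python3 -m crank '{"translation":[[0,0,0.5],[0,0,0],[0,0,0]],"yaw":[0,0,0]}' | grep -E "pos|wrist"
```

```text
position: [0.3891, -0.2957, 0.2171]
wrist_force: [-5.2, -0.0, 0.3]
position: [0.3891, -0.2957, 0.217]
wrist_force: [-6.8, 1.5, 3.7]
```

```bash
python3 -m crank '{"translation":[[0,0,0],[0,0,0],[0,0,0],[0,0,0],[0,0,0],[0,0,0],[0,0,-10],[0,0,-25],[0,0,-30],[0,0,-30],[0,0,0],[0,0,0]],"yaw":[0,0,0,0,0,0,0,0,0,0,0,0]}' 0
python3 - <<'E'
from h import *
from station import env
c=shot("wrist","w12"); s=shot("scene","s12"); d=shot("side","d12"); o=env.observe(); print(o["t"],o["position"],o["wrist_force"])
ax=np.array([.555,-.3065]); W=lambda u,v,z:plane(c,u,v,z,True)[:2]; A=lambda v:np.degrees(np.arctan2(v[1],v[0]))%360
hsv=cv2.cvtColor(c["image"],cv2.COLOR_BGR2HSV)
m=cv2.inRange(hsv,(2,110,40),(15,255,255)); m[:,:230]=0;m[:,410:]=0
for ct in cv2.findContours(m,0,2)[0]:
    if cv2.contourArea(ct)>80:
        P=np.array([W(*p,.060) for p in ct[:,0]]); r=np.linalg.norm(P-ax,axis=1); far=P[r>r.max()-.006].mean(0); near=P[r<r.min()+.006].mean(0)
        print("copper",cv2.boundingRect(ct),"rmin/max",r.min(),r.max(),"dir",A(far-ax),A(far-near),"wid px")
r=cv2.inRange(hsv,(0,150,60),(1,255,255))|cv2.inRange(hsv,(172,150,60),(180,255,255)); ct=max(cv2.findContours(r,0,1)[0],key=cv2.contourArea)
ap=cv2.approxPolyDP(ct,2.5,True)[:,0]; print("red",[(p.tolist(),W(*p,.086).round(4).tolist()) for p in ap])
for n,cc in(("s",s),("d",d)):
    hs=cv2.cvtColor(cc["image"],cv2.COLOR_BGR2HSV); k=cv2.inRange(hs,(2,120,60),(14,255,255)); w=np.zeros_like(k); x,y=(190,135) if n=="s" else (270,130); w[y:y+90,x:x+130]=255
    for ct in cv2.findContours(k&w,0,2)[0]:
        if cv2.contourArea(ct)>20: print(n,cv2.boundingRect(ct))
    print(n,"proj handle end",project(cc,[.555-.22*.998,-.3065+.22*.0645,.050]),"mouth",project(cc,[.555-.115*.998,-.3065+.115*.0645,.06]))
E
```

```text
t: 32.87
position: [0.39, -0.2963, 0.3142]
ee_rot: [0.002, 0.999, -0.032, 0.002]
wrist_force: [0.9, 0.4, -0.7]
opening: 1.0
grasp_force: 0.0
33.0167 [ 0.38880047 -0.2953876   0.31072845] [-0.6488953  -0.87607408  0.32484079]
copper (291, 108, 30, 23) rmin/max 0.08964485828633231 0.10517457496964443 dir 170.7320344701737 158.7385815330693 wid px
copper (265, 13, 99, 258) rmin/max 0.038070600330831664 0.21775972470974156 dir 176.27063945546098 172.6088416997912 wid px
red [([268, 3], [0.539, -0.2763]), ([266, 16], [0.5298, -0.2745]), ([268, 34], [0.5171, -0.2752]), ([271, 35], [0.5162, -0.277]), ([267, 36], [0.5159, -0.2744]), ([270, 45], [0.5095, -0.276]), ([267, 49], [0.5071, -0.2739]), ([267, 99], [0.4744, -0.2717]), ([273, 100], [0.4734, -0.2755]), ([268, 101], [0.473, -0.2722]), ([267, 107], [0.4692, -0.2713]), ([268, 122], [0.4595, -0.2712]), ([271, 122], [0.4594, -0.2731]), ([268, 132], [0.4531, -0.2706]), ([275, 133], [0.4521, -0.2751]), ([279, 143], [0.4454, -0.2771]), ([275, 145], [0.4443, -0.2744]), ([273, 138], [0.4489, -0.2735]), ([268, 145], [0.4447, -0.2699]), ([280, 145
[... 1594 characters left out ...]
82], [0.4816, -0.3273]), ([361, 77], [0.4847, -0.3319]), ([352, 82], [0.4817, -0.326]), ([347, 69], [0.4902, -0.3233]), ([352, 69], [0.4901, -0.3265]), ([352, 76], [0.4856, -0.3262]), ([355, 71], [0.4888, -0.3283]), ([361, 74], [0.4867, -0.3321]), ([361, 28], [0.5175, -0.3342]), ([358, 27], [0.5182, -0.3323]), ([363, 16], [0.5259, -0.3362]), ([360, 13], [0.5281, -0.3344]), ([363, 12], [0.5288, -0.3364]), ([362, 4], [0.5345, -0.3362])]
s (273, 163, 20, 14)
s (190, 139, 18, 21)
s proj handle end [292.62725373 164.5488924 ] mouth [268.26454373 172.00076258]
d (339, 166, 9, 6)
d (362, 130, 38, 7)
d (336, 130, 12, 16)
d proj handle end [366.71249788 172.42588802] mouth [339.78650634 165.9128026 ]
```

The handle end measures 218 mm from the axis, against 220 mm when fully home. It points at 176.3°, and the bay faces 176.3° against the pointer's 176.5°. The gripper is clear above, so I'm handing in.

```bash
python3 -m crank '{"translation":[[0,0,-20],[0,0,-20],[0,0,0],[0,0,0]],"yaw":[0,0,0,0]}' | grep -E "pos|wrist"; python3 -c "
from station import env
print(env.hand_in())"
```

```text
position: [0.3893, -0.2958, 0.3512]
wrist_force: [0.4, -0.0, -0.5]
the job is handed in; nothing more can be done
None
```

I handed the job in at about 33 s. By my measurements the tong is in the red-roofed bay jaws first against the back stop, handle out, and the bay faces the pointer to within about 0.5°. I made no separate check at the end that it lies flat or that the discs and ink pad had not moved, and the hand-in gave no verdict.

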